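Scrape the carrot slices off the clamp board, then hold its sprung jaw open at the clip

ROBOT

A 7-joint arm with a two-finger parallel gripper is mounted at the origin on a cart in front of the work surface, level with it; the furniture and walls round the work are solid. World frame = base frame: x ahead of the robot, y to its left, z up, the work surface at z = 0. Lengths are in m, angles in rad, forces in N, time in s.
With the tool pointing down it reaches from about 0.425 to 0.925 m from the base axis. Payload 6.8 kg.
Tool frame: the origin (TCP) lies at the very end of the fingers, on their centre line; the grasp point (between the pads) lies 19 mm behind it; z points along the fingers, y is the line along which they close (so a half turn about z gives the same grasp; the last joint's range is limited). The gripper opens to 85 mm and grips with 20 to 120 N. Pads are 22 mm wide; open, the fingers measure 114 mm over their backs; the gripper's body (76 mm by 85 mm) begins 54 mm behind the grasp point. The pads swing forward as they close: fully open they stand 13 mm farther back than shut.
Start: joints at [-1.429, 0.477, 0.022, 1.555, -0.011, 1.109, -0.083], TCP at [0.167, 0.654, 0.231] pointing down, gripper open.
Joint ranges: [-2.96, 2.96], [-0.34, 2.1], [-1.41, 1.46], [0.24, 2.44], [-1.37, 4.51], [0.17, 1.92], [-2.96, 2.96]. Speed limits (rad/s): [2.39, 2.39, 3.14, 3.14, 3.14, 3.14, 3.14].

INTERFACE

Orientations are given as a unit quaternion [w, x, y, z].
In Python, from station import monitor, eyes, bot gives the robot as it stands.
- The arm moves only by the tool creep_tool, called after ">>>" as a command line: name --pt "numbers of a row" for each row, then --argument value for the rest. Schema: {"type":"object","properties":{"segments":{"type":"array","items":{"type":"array","items":{"type":"number"},"minItems":5,"maxItems":5},"minItems":1,"maxItems":20},"squeeze":{"type":"number"},"only":{"type":"string"},"quiet":{"type":"boolean"},"lines":{"type":"string"}},"required":["segments"],"additionalProperties":false}. segments is a list of rows, 1 to 20 of them, each of 5 numbers: dx, dy, dz in shares of the most that a row can go, 1 being 50 mm, then a turn about the tool's z in units of 0.1 rad, then the opening from 0.0 (shut) to 1.0 (fully open); each row shifts and turns the commanded pose from where the row before left it, along the tool's axes as they then stand; what a row does not reach is not made up. A row lasts 1/10 s, in which the tool goes at most 0.05 m and 0.15 rad, less where a joint would pass 70% of its speed; a pose out of reach is approached as far as the arm can. The fingers move at their own pace and stop on an object; squeeze is the grip in N (left out, the last holds). Time passes only in rows, so rows that do not move let the fingers close. The tool returns the time, the measured TCP pose, the force, the opening and the grip force at its end. only (a regular expression) keeps the lines of the reply that match it, lines (a string "A,B") keeps lines A to B, and quiet returns only ok. Input that does not fit is refused with a message, and nothing moves.
- monitor.get_obs(): the state, without advancing time (a new reading comes with each control period).
- eyes.read_camera(name): name is "scene" or "top"; returns the picture (480x640x3 uint8, blue, green, red); there is no depth.
- eyes.camera_info(name): a dict with "vertical_fov" (degrees; the focal length in pixels is half the picture's height over the tangent of half this angle, whatever the lens; pixels are square), "cx", "cy" (the principal point, pixels), "view" (4x4, takes a point from world to camera coordinates). Camera axes: x right, y up, looking along -z (the intrinsics and any distortion apply to the point x, -y, -z); pixel columns grow to the right and rows downward; lengths in m; the calibration is good to about 2 mm. A picture is of the moment at which its call begins. camera_info takes no time and is no camera call.
- bot.hand_in(): hands the job in; it is judged then, once.
The state is a dict: "t": time; "q": joint angles; "joint_vel": joint speeds; "joint_torque": joint torques, N m; "eef_pos": TCP position; "tool_rot": TCP orientation; "contact_force": force on the tool from outside, world axes, zero at the start; "torque": the same for the moment, N m; "gripper_width": opening from 0.0 (shut) to 1.0 (fully open); "grasp_force": force on a finger pad.
Only numpy, scipy, OpenCV 4.12 (cv2) and the standard library are available. Lean on these libraries where they do the work, as an engineer would, in place of code of your own. Each camera call takes 0.05 s, during which the arm holds its last target. There are 200 camera calls.

TASK

I have finished slicing carrots on the clamp board and next want to clamp a tin in it, so take the scraper out of its stand, push all six carrot slices along the board with it into the steel tray at the board's left end (no fingers on the food), and stand the scraper back upright in the slot of its stand. Then take the handle of the sliding jaw from above and pull the jaw towards you against its springs until its pointer is level with the red clip on the board's edge. Finish while still holding it there, at rest, so that I can put the tin in; leave the tin and the other things standing around where they are.

Things in the scene. Friction and masses are not known exactly. Their poses are not given: they have to be found in the camera images.
- board: Pale wooden clamp board, fixed, 240 x 240 mm, flat top 36 mm above the worktop. Origin: centre of its underside, on the worktop; x points away from the robot, y to the left (tray end), z up. A fence (42 mm above the top) stands at the far edge, the sliding jaw before it. The bed with the slices, before the closed jaw, spans x -120 to +55, y -120 to +120 mm; no raised edges.
- tray_centre (a point): Centre of the floor of the steel catch tray fixed to the left (+y) end of the board; axes as the board's. 236 mm (x) by 110 mm (y) outside, walls 2 mm, floor 5 mm and rim 32 mm above the worktop (4 mm under the board's top). It touches the board's end; what is pushed over that end drops in.
- stand: Brown wooden block fixed on the worktop right of the board, 150 mm (x) by 56 mm (y) by 44 mm high, with a slot along x, open at both ends: 7 mm wide, its floor 10 mm above the worktop, flaring to about 17 mm in the top 12 mm. Origin: centre of its underside; z up.
- scraper: Loose scraper, 0.2 kg, standing in the stand's slot (may lean a few degrees): steel blade 140 mm wide (x), 3 mm thick (y), 75 mm high; dark wooden grip on top, 130 (x) by 22 (y) by 26 mm high, its centre 85 mm and its top 98 mm above the blade's lower edge. Origin: middle of that edge; x along it, z up to the grip. Take the grip from above across its 22 mm.
- slice0: Orange round carrot slice no. 1, about 32 mm across and 10 mm thick, 10 g, loose, flat on the board's bed. Origin: centre of its underside.
- slice1: Orange round carrot slice no. 2, about 32 mm across and 10 mm thick, 10 g, loose, flat on the board's bed. Origin: centre of its underside.
- slice2: Orange round carrot slice no. 3, about 32 mm across and 10 mm thick, 10 g, loose, flat on the board's bed. Origin: centre of its underside.
- slice3: Orange round carrot slice no. 4, about 32 mm across and 10 mm thick, 10 g, loose, flat on the board's bed. Origin: centre of its underside.
- slice4: Orange round carrot slice no. 5, about 32 mm across and 10 mm thick, 10 g, loose, flat on the board's bed. Origin: centre of its underside.
- slice5: Orange round carrot slice no. 6, about 32 mm across and 10 mm thick, 10 g, loose, flat on the board's bed. Origin: centre of its underside.
- jaw (a joint): How far the sliding jaw is pulled out (m): 0 closed near the fence, grows towards the robot along the board's -x, stop at 0.11. Springs pull it shut: 4 N closed, 0.8 N more per cm, 12 N at 0.10; it returns if let go. Jaw: brown wooden bar, 176 mm wide (y), 18 mm thick plus a 5 mm rubber face towards the fence, 37 mm high above the board's top.
- jaw_handle (a point): Centre of the jaw's black handle bar, 110 mm long (y) by 18 mm (x) by 20 mm high, on two posts above the jaw; centre 70 mm above the board's top, gap under it to the jaw 23 mm. Axes as the board's. Take it from above, fingers closing along the board's x.
- jaw_pointer (a point): Tip of the small red pointer at the right (-y) end of the jaw, 6 mm above the board's top; it moves with the jaw. Axes as the board's.
- clip_line (a point): White line on the red clip, 14 mm wide (x), 3 mm high, fixed on the right edge of the board (at another place each time); the point is the line's inner end, 2 mm beside the pointer's path. Axes as the board's. Pointer and clip are level when both have the same x in the board's frame.
- paste_tin: The tin, 57 mm across, 72 mm high, standing loose at the right front. Origin: centre of its underside.
- table_mug: White spotted mug, 92 mm across, 127 mm with the handle, 93 mm high, loose at the left front. Origin: centre of its underside.
- salt_shaker: Steel salt shaker, 38 mm across, 72 mm high, loose behind the board. Origin: centre of its underside.
- spice_c: Glass spice jar with a red cap, 45 mm across, 108 mm high, loose behind the board. Origin: centre of its underside.

How it is judged:
By the outcome, as a careful person would: the job done as asked, in the order asked, and still so for the second after the job is handed in, while the arm keeps its last pose, push and grip.
It also fails if it takes over 67 s, if anything falls off the work surface, if the arm or the gripper's body presses on something with over 40 N, if the wrist force passes 120 N, or if a joint passes its speed limit or range.

## Working session

There is one attempt and no reset: what is moved stays moved. The work goes in short steps, Python scripts to look and compute and a tool call to move; the robot and the scene stay as the last step left them, time stands still between calls to the robot, and variables do not carry over. Pictures are saved under pics/ and viewed, at most 10 in all, crops included, and the job is handed in when it is done.

```bash
ls; mkdir -p pics
```

Run:
```python
from station import monitor, eyes, bot
import cv2
for n in("scene","top"):
    im=eyes.read_camera(n); cv2.imwrite(f"pics/{n}0.png",im)
    print(n,eyes.camera_info(n))
print(monitor.get_obs())
```

```text
pics
scene {'vertical_fov': 43.15956461990449, 'cx': 329.81301520168483, 'cy': 239.3317560824361, 'view': array([[-9.88863823e-01,  1.48811804e-01,  1.84034785e-03,
         5.79451673e-01],
       [-1.07532587e-01, -7.23000368e-01,  6.82427440e-01,
        -1.10074636e-03],
       [ 1.02883830e-01,  6.74629910e-01,  7.30951026e-01,
        -2.02467974e+00],
       [ 0.00000000e+00,  0.00000000e+00,  0.00000000e+00,
         1.00000000e+00]])}
top {'vertical_fov': 52.91107044796261, 'cx': 317.2123981059277, 'cy': 234.3669122482407, 'view': array([[-0.00947817, -0.99955812, -0.02817325,  0.02308031],
       [ 0.99484551, -0.01227057,  0.10065709, -0.57123154],
       [-0.10095831, -0.02707398,  0.99452221, -1.28891521],
       [ 0.        ,  0.        ,  0.        ,  1.        ]])}
{'t': 0.1, 'q': array([-1.42911339,  0.47775681,  0.02234419,  1.55630396, -0.01148904,
        1.10932355, -0.08309312]), 'joint_vel': array([-0.00095026, -0.00166952, -0.00012823, -0.0033385 , -0.00148933,
        0.0012128 , -0.00068596]), 'joint_torque': array([ 3.86855259e-03, -5.97762001e+01,  1.61331564e+00, -2.81957191e+01,
        1.27644528e-02,  4.95184024e-03,  4.41809175e-05]), 'eef_pos': array([0.16674077, 0.65354605, 0.23041711]), 'tool_rot': array([-3.76214624e-05,  1.24551665e-01,  9.92212775e-01, -8.30847636e-04]), 'contact_force': array([ 0.29424121, -0.31825684, -0.18270113]), 'torque': array([-0.02492324, -0.01257352, -0.05891751]), 'grasp_force': 0.0, 'gripper_width': 0.9996840075936254}
```

View pics/scene0.png

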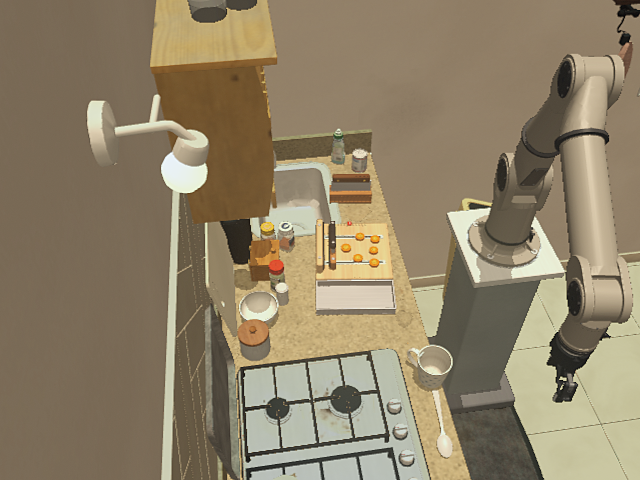

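View pics/top0.png

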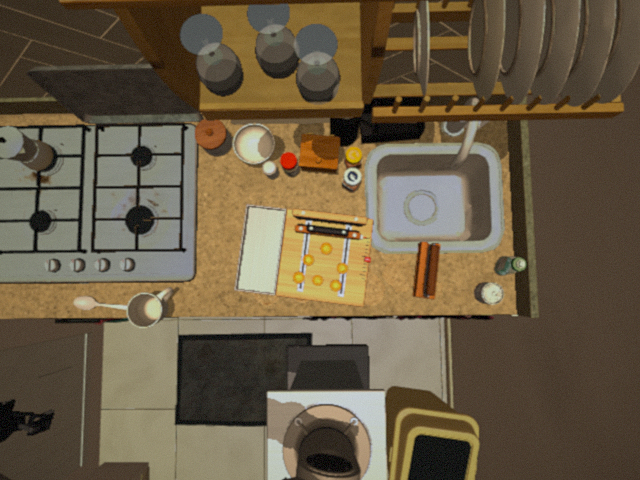

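The top view shows the board around (325,255), turned a few degrees, the white tray to its left at (262,250) and the red clip near (367,260). The stand and scraper are at (427,270), and the tin at (489,293). I'll enlarge it to get exact pixels.

Run:
```python
import cv2,numpy as np
t=cv2.imread("pics/top0.png");s=cv2.imread("pics/scene0.png")
a=cv2.resize(t[195:315,230:450],None,fx=3.6,fy=3.6,interpolation=cv2.INTER_CUBIC)
a=a[:,:800]
cv2.imwrite("pics/topc.png",a)
b=cv2.resize(s[160:320,300:410],None,fx=3.7,fy=3.7,interpolation=cv2.INTER_CUBIC)
cv2.imwrite("pics/scenec.png",b)
```

Create h.py:
```python
import numpy as np
from station import monitor, eyes, bot
def cam(n):
    i=eyes.camera_info(n); f=240/np.tan(np.radians(i["vertical_fov"]/2)); V=np.array(i["view"]); return f,i["cx"],i["cy"],V
def ray(n,u,v):
    f,cx,cy,V=cam(n); d=np.array([(u-cx)/f,-(v-cy)/f,-1.]); R=V[:3,:3]
    return -R.T@V[:3,3], R.T@d
def onz(n,u,v,z):
    c,d=ray(n,u,v); return c+d*(z-c[2])/d[2]
def px(n,p):
    f,cx,cy,V=cam(n); q=V[:3,:3]@np.asarray(p)+V[:3,3]; return np.array([cx+f*q[0]/-q[2], cy-f*q[1]/-q[2]])
def tri(a,b):
    (c1,d1),(c2,d2)=ray("top",*a),ray("scene",*b)
    k=np.linalg.lstsq(np.c_[d1,-d2],c2-c1,rcond=None)[0]; p,q=c1+k[0]*d1,c2+k[1]*d2
    return (p+q)/2,np.linalg.norm(p-q)
def yaw():
    w,x,y,z=monitor.get_obs()["tool_rot"]; return 2*np.arctan2(y,x) # tool x axis direction in world (tool down)
```

```text
(no output)
```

View pics/topc.png

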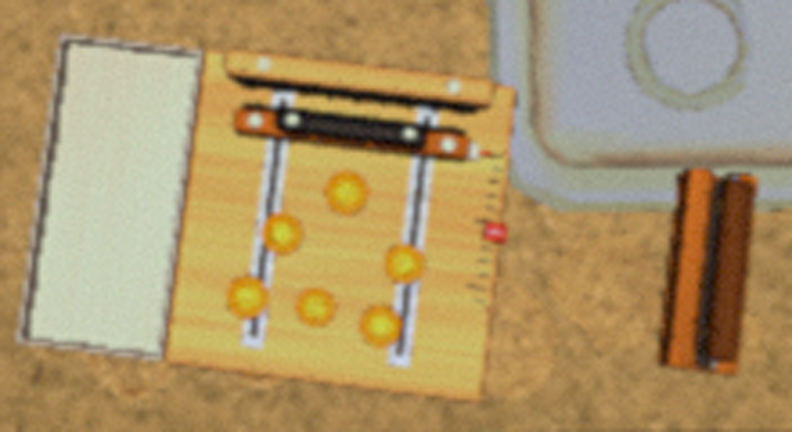

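View pics/scenec.png

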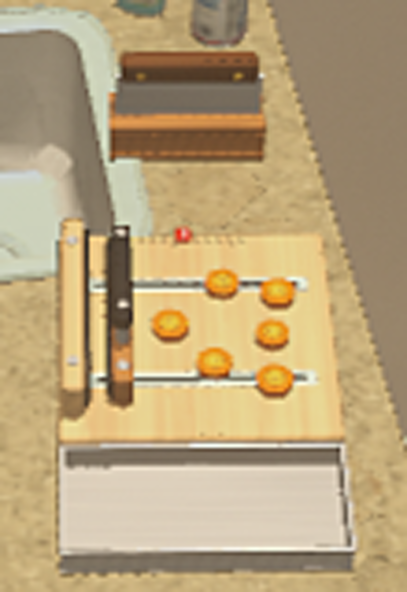

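The crops show these positions (crop pixels):
- **Board corners:** about (205,50), (515,90), (480,398) and (168,360).
- **Scraper grip:** about (735,275), next to the stand's lit top at (687,268).
- **Clip:** (495,232).
- **Pointer tip:** about (497,153).
- **Slices:** all six are visible.

Add to h.py:
```python
def T(cu,cv): return (cu+.5)/3.6-.5+230,(cv+.5)/3.6-.5+195
def S(cu,cv): return (cu+.5)/3.7-.5+300,(cv+.5)/3.7-.5+160
```

Run:
```python
from h import *
import cv2
np.set_printoptions(precision=4,suppress=True)
print("camtop",ray("top",0,0)[0],"scene",ray("scene",0,0)[0])
b=np.array([onz("top",*T(*p),.036) for p in[(205,50),(515,90),(480,398),(168,360)]]);print(b, b.mean(0))
print("sides",[np.linalg.norm(b[i]-b[i-1]) for i in range(4)],"yaw of x",[np.degrees(np.arctan2(*(b[i]-b[j])[1::-1])) for i,j in((0,3),(1,2))],"yaw from y",[np.degrees(np.arctan2(*(b[i]-b[j])[1::-1]))-90 for i,j in((0,1),(3,2))])
bs=np.array([onz("scene",*S(*p),.036) for p in[(63,440),(323,237),(343,440)]]);print("scene board corners FL,BR(near right),near left",bs)
t=cv2.imread("pics/top0.png");s=cv2.imread("pics/scene0.png")
for n,im,roi in(("top",t,(230,195,450,315)),("scene",s,(300,160,410,320))):
    x0,y0,x1,y1=roi; hsv=cv2.cvtColor(im,cv2.COLOR_BGR2HSV)
    for nm,lo,hi in(("slice",(8,170,150),(25,255,255)),("red",(172,130,120),(180,255,255)),("red0",(0,150,120),(4,255,255))):
        m=cv2.inRange(hsv,lo,hi); k,l,st,c=cv2.connectedComponentsWithStats(m)
        for i in range(1,k):
            if st[i,4]>=(20 if nm=="slice" else 1) and x0<c[i][0]<x1 and y0<c[i][1]<y1: print(n,nm,st[i],c[i],onz(n,*c[i],.044 if nm=="slice" else .037))
print("clip",tri(T(495,232),S(183,234)))
for nm,ps in(("stand L",[(683,168),(713,170),(693,365),(662,365)]),):
    print(nm,[onz("top",*T(*p),.044) for p in ps])
g=[onz("top",*T(*p),.108) for p in[(722,175),(757,178),(736,374),(710,368)]];print("grip",g,np.mean(g,0))
print("grip tri", tri(T(738,176),S(121,62)),tri(T(724,370),S(257,62)))
print("handle",tri(T(283,120),S(121,385)), tri(T(425,137),S(121,230)))
```

```text
camtop [ 0.4384 -0.0188  1.34  ] scene [0.7812 1.2789 1.4796]
[[ 0.6429  0.0999  0.036 ]
 [ 0.6091 -0.1346  0.036 ]
 [ 0.3791 -0.1038  0.036 ]
 [ 0.4091  0.1283  0.036 ]] [ 0.51   -0.0025  0.036 ]
sides [np.float64(0.23552972718630938), np.float64(0.23688542401113025), np.float64(0.23211700996427187), np.float64(0.2340915202478819)] yaw of x [np.float64(-6.9344160535142425), np.float64(-7.611569790908729)] yaw from y [np.float64(-8.19724467241636), np.float64(-7.372959827508765)]
scene board corners FL,BR(near right),near left [[ 0.6424  0.1034  0.036 ]
 [ 0.3789 -0.0961  0.036 ]
 [ 0.4126  0.1376  0.036 ]]
top slice [320 242  13  13  98] [325.9694 248.0204] [ 0.5327 -0.0068  0.044 ]
top slice [416 242  12  55 289] [421.2145 268.8962] [ 0.474  -0.2601  0.044 ]
top slice [304 254  10  12  74] [308.473 259.473] [0.5024 0.0406 0.044 ]
top slice [337 263  11  10  73] [341.6575 267.7945] [ 0.4791 -0.0482  0.044 ]
top slice [293 272  12  11  80] [297.7875 277.1375] [0.4553 0.0696 0.044 ]
top slice [312 275  11  11  82] [317.1951 279.9146] [0.4474 0.0177 0.044 ]
top slice [330 280  12  12  
[... 744 characters left out ...]
 (array([ 0.5027, -0.1175,  0.0367]), np.float64(0.0012306127688486263))
stand L [array([ 0.5479, -0.2574,  0.044 ]), array([ 0.5461, -0.2796,  0.044 ]), array([ 0.4022, -0.2603,  0.044 ]), array([ 0.4024, -0.2376,  0.044 ])]
grip [array([ 0.5372, -0.2729,  0.108 ]), array([ 0.5347, -0.2974,  0.108 ]), array([ 0.3975, -0.2781,  0.108 ]), array([ 0.4018, -0.2601,  0.108 ])] [ 0.4678 -0.2771  0.108 ]
grip tri (array([ 0.5357, -0.2852,  0.1015]), np.float64(0.0024121335803700705)) (array([ 0.4036, -0.2737,  0.0938]), np.float64(0.007742059679252489))
handle (array([0.587 , 0.0421, 0.0266]), np.float64(0.005439456771689027)) (array([ 0.5678, -0.0638,  0.1051]), np.float64(0.0013654986454430511))
```

Add to h.py:
```python
YB=np.radians(-7.5); CB=np.array([.5105,-.002])
def tob(p): # world -> board xy
    c,s=np.cos(YB),np.sin(YB); d=np.asarray(p)[:2]-CB; return np.array([c*d[0]+s*d[1],-s*d[0]+c*d[1]])
def tow(b): c,s=np.cos(YB),np.sin(YB); return CB+np.array([c*b[0]-s*b[1],s*b[0]+c*b[1]])
def delta(p,frm=None,yw=None):
    "tool-axis delta from measured TCP (or frm) to world p"
    o=monitor.get_obs(); f=o["eef_pos"] if frm is None else np.asarray(frm); a=yaw() if yw is None else yw
    d=np.asarray(p)-f; return np.array([np.cos(a)*d[0]+np.sin(a)*d[1], np.sin(a)*d[0]-np.cos(a)*d[1], -d[2]])
```

Run:
```python
from h import *
np.set_printoptions(precision=4,suppress=True)
t=[onz("top",*T(*p),.032) for p in[(63,37),(202,52),(163,356),(20,342)]]
print([tob(p) for p in t])
b=[onz("top",*T(*p),.036) for p in[(205,50),(515,90),(480,398),(168,360)]]; print([tob(p) for p in b])
sl=np.array([[.5335,-.0059],[.5034,.0422],[.480,-.0477],[.4564,.0699],[.4481,.018],[.434,-.0298]])
print("slices",[tob(p) for p in sl]); print("clip",tob([.5015,-.117]),"pointer",tob(onz("top",*T(497,153),.042)), "handle c",tob(onz("top",*T(350,129),.116)))
print("stand/grip", tob([.475,-.2475]),tob([.4678,-.277]))
y=np.radians(172.5); a=monitor.get_obs()["eef_pos"];m=[.55,.2,.25]
print(np.degrees(yaw()),delta(m,yw=y),delta([.468,-.277,.2],m,y))
```

```text
[array([0.1158, 0.2282]), array([0.1167, 0.1208]), array([-0.1152,  0.1205]), array([-0.118,  0.229])]
[array([0.118 , 0.1183]), array([ 0.1151, -0.1186]), array([-0.117 , -0.1181]), array([-0.1175,  0.116 ])]
slices [array([ 0.0233, -0.0009]), array([-0.0128,  0.0429]), array([-0.0243, -0.0493]), array([-0.063 ,  0.0642]), array([-0.0645,  0.0117]), array([-0.0722, -0.0375])]
clip [ 0.0061 -0.1152] pointer [ 0.0654 -0.11  ] handle c [ 0.0624 -0.0001]
stand/grip [-0.0032 -0.248 ] [-0.0064 -0.2782]
165.69026349019381 [-0.4392 -0.3996 -0.0196] [ 0.019  -0.4836  0.05  ]
```

Units first: shifts go in shares of 50 mm and turns go in units of 0.1 rad. So -0.0293 m is -0.586, -0.0266 m is -0.532, -0.119 rad is -1.19.

>>> creep_tool --pt "0 0 0 -1.19 1" --pt "-0.586 -0.532 -0.026 0 1" --pt "-0.586 -0.532 -0.026 0 1" --pt "-0.586 -0.532 -0.026 0 1" --pt "-0.586 -0.532 -0.026 0 1" --pt "-0.586 -0.532 -0.026 0 1" --pt "-0.586 -0.532 -0.026 0 1" --pt "-0.586 -0.532 -0.026 0 1" --pt "-0.586 -0.532 -0.026 0 1" --pt "-0.586 -0.532 -0.026 0 1" --pt "-0.586 -0.532 -0.026 0 1" --pt "-0.586 -0.532 -0.026 0 1" --pt "-0.586 -0.532 -0.026 0 1" --pt "-0.586 -0.532 -0.026 0 1" --pt "-0.586 -0.532 -0.026 0 1" --pt "-0.586 -0.532 -0.026 0 1" --squeeze 60

```text
t: 1.7
eef_pos: [0.5511, 0.1997, 0.2506]
tool_rot: [-0.0, 0.065, 0.998, -0.0]
contact_force: [0.9, 0.4, -0.6]
gripper_width: 0.995
grasp_force: 0.0
```

```bash
python3 -c "
from h import *
print(monitor.get_obs()['q'],np.degrees(yaw()))"
```

```text
[-0.63709717  0.31552138  0.23056042  1.76500911 -0.08096247  1.070846
  1.06151634] 172.5142506001626
```

>>> creep_tool --pt "0.024 -0.604 0.06 0 1" --pt "0.024 -0.604 0.06 0 1" --pt "0.024 -0.604 0.06 0 1" --pt "0.024 -0.604 0.06 0 1" --pt "0.024 -0.604 0.06 0 1" --pt "0.024 -0.604 0.06 0 1" --pt "0.024 -0.604 0.06 0 1" --pt "0.024 -0.604 0.06 0 1" --pt "0.024 -0.604 0.06 0 1" --pt "0.024 -0.604 0.06 0 1" --pt "0.024 -0.604 0.06 0 1" --pt "0.024 -0.604 0.06 0 1" --pt "0.024 -0.604 0.06 0 1" --pt "0.024 -0.604 0.06 0 1" --pt "0.024 -0.604 0.06 0 1" --pt "0.024 -0.604 0.06 0 1" --pt "0 0 0 0 1" --pt "0 0 0 0 1"

```text
t: 3.5
eef_pos: [0.468, -0.2757, 0.2024]
tool_rot: [-0.0, 0.066, 0.998, 0.0]
contact_force: [0.6, -0.2, 0.7]
gripper_width: 1.0
grasp_force: 0.0
```

```bash
python3 -c "
from h import *
print(monitor.get_obs()['q'],np.degrees(yaw()),delta([.468,-.277,.2]))
import cv2
cv2.imwrite('pics/s1.png',eyes.read_camera('scene'))"
```

```text
[ 0.04309536  0.31012553  0.45956684  1.92651835 -0.16788419  0.94306621
  2.02114612] 172.40790576957014 [-0.00018019 -0.0012427   0.00239765]
```

To row units: -0.0012 m is -0.024, 0.02 m is 0.4.

>>> creep_tool --pt "0 -0.024 0.32 0 1" --pt "0 0 0.4 0 1" --pt "0 0 0.4 0 1" --pt "0 0 0.4 0 1" --pt "0 0 0.4 0 1" --pt "0 0 0.3 0 1" --pt "0 0 0.2 0 1" --pt "0 0 0.1 0 1" --pt "0 0 0 0 0.7" --pt "0 0 0 0 0.4" --pt "0 0 0 0 0" --pt "0 0 0 0 0" --pt "0 0 0 0 0" --pt "0 0 0 0 0" --pt "0 0 0 0 0" --pt "0 0 0 0 0" --pt "0 0 0 0 0" --squeeze 70

```text
t: 5.25
eef_pos: [0.4688, -0.277, 0.0775]
tool_rot: [0.001, 0.065, 0.998, -0.0]
contact_force: [0.1, 0.4, 6.7]
gripper_width: 0.247
grasp_force: 69.2
```

To row units: -0.015 m is -0.3, -0.01 m is -0.2.

>>> creep_tool --pt "0 0 -0.1 0 0" --pt "0 0 -0.2 0 0" --pt "0 0 -0.3 0 0" --pt "0 0 -0.3 0 0" --pt "0 0 -0.3 0 0" --pt "0 0 -0.2 0 0" --pt "0 0 -0.1 0 0" --pt "0 0 0 0 0"

```text
t: 6.05
eef_pos: [0.4686, -0.2767, 0.1523]
tool_rot: [0.0, 0.065, 0.998, -0.0]
contact_force: [1.0, -0.5, -1.8]
gripper_width: 0.241
grasp_force: 68.4
```

Run:
```python
from h import *
import cv2
print(tob(monitor.get_obs()["eef_pos"]),monitor.get_obs()["eef_pos"])
s=eyes.read_camera("scene");t=eyes.read_camera("top")
a=cv2.resize(s[130:260,300:410],None,fx=4,fy=4,interpolation=cv2.INTER_CUBIC);b=cv2.resize(t[215:315,370:460],None,fx=4,fy=4,interpolation=cv2.INTER_CUBIC)
im=np.zeros((520,800,3),np.uint8);im[:520,:440]=a;im[:400,440:]=b[:,:360]
cv2.imwrite("pics/lift.png",im)
```

```text
[-0.00574186 -0.27777604] [ 0.46855022 -0.27665017  0.15233824]
```

View pics/lift.png

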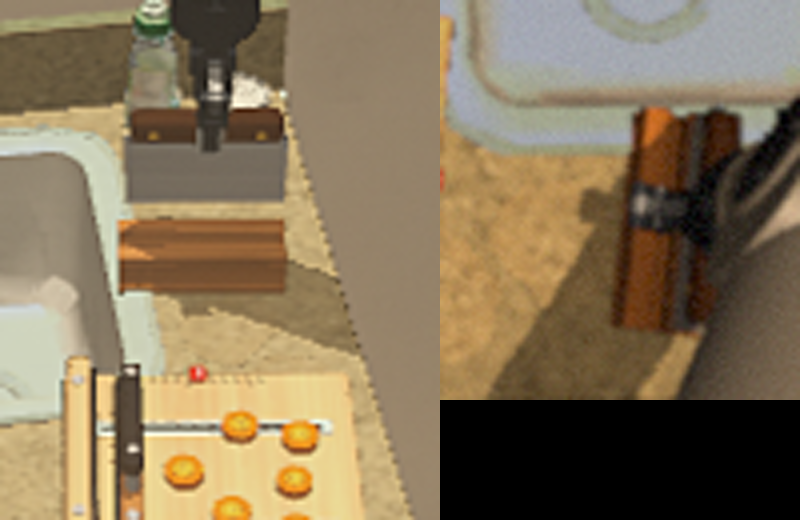

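The scraper is held level in the scene view. Its blade's lower corners are near crop (125,200) and (284,200), and the stand below is empty.

Run:
```python
from h import *
np.set_printoptions(precision=4,suppress=True)
C=lambda u,v:((u+.5)/4-.5+300,(v+.5)/4-.5+130)
z=.0848
for p in[(125,200),(284,200)]: print("blade low",tob(onz("scene",*C(*p),z)))
for p in[(126,137),(285,137)]: print("blade top z+.075",tob(onz("scene",*C(*p),z+.072)))
for p in[(120,222),(286,222),(120,262),(286,264)]: print("stand",tob(onz("scene",*C(*p),.044)))
D=lambda u,v:((u-440+.5)/4-.5+370,(v+.5)/4-.5+215)
for p in[(635,110),(742,113),(612,325),(690,325),(690,112),(682,328)]: print("stand top cam",tob(onz("top",*D(*p),.044)))
```

```text
blade low [ 0.0657 -0.2795]
blade low [-0.072  -0.2772]
blade top z+.075 [ 0.0651 -0.2777]
blade top z+.075 [-0.069  -0.2755]
stand [ 0.0696 -0.2966]
stand [-0.0769 -0.2942]
stand [ 0.0706 -0.2448]
stand [-0.0734 -0.2399]
stand top cam [ 0.0679 -0.246 ]
stand top cam [ 0.0743 -0.3169]
stand top cam [-0.0763 -0.2453]
stand top cam [-0.0701 -0.2963]
stand top cam [ 0.0709 -0.2825]
stand top cam [-0.0727 -0.2912]
```

To row units: 0.0023 m is 0.046, 0.002 m is 0.04.

>>> creep_tool --pt "0.046 0.4 0 0 0" --pt "0.046 0.4 0 0 0" --pt "0.046 0.4 0 0 0" --pt "0.046 0.4 0 0 0" --pt "0.046 0.4 0 0 0" --pt "0.046 0.4 0 0 0" --pt "0.046 0.4 0 0 0" --pt "0.046 0.4 0 0 0" --pt "0.046 0.46 0 0 0" --pt "0 0 0 0 0" --pt "0 0 0.3 0 0" --pt "0 0 0.3 0 0" --pt "0 0 0.16 0 0" --pt "0 0 0.1 0 0" --pt "0 0 0.04 0 0" --pt "0 0 0.02 0 0" --pt "0 0 0 0 0" --pt "0 0 0 0 0"

```text
t: 7.95
eef_pos: [0.472, -0.0925, 0.1062]
tool_rot: [0.0, 0.065, 0.998, 0.0]
contact_force: [-0.2, 0.4, -2.8]
gripper_width: 0.245
grasp_force: 68.8
```

```bash
python3 -c "
from h import *
o=monitor.get_obs();print(tob(o['eef_pos']),o['eef_pos'],np.degrees(yaw()))"
```

```text
[-0.0263629 -0.0947705] [ 0.47199261 -0.09251868  0.10616542] 172.50632837967538
```

To row units: 0.012 m is 0.24, 0.01 m is 0.2.

>>> creep_tool --pt "0 0 0.02 0 0" --pt "0 0.12 0 0 0" --pt "0 0.2 0 0 0" --pt "0 0.24 0 0 0" --pt "0 0.24 0 0 0" --pt "0 0.24 0 0 0" --pt "0 0.24 0 0 0" --pt "0 0.24 0 0 0" --pt "0 0.24 0 0 0" --pt "0 0.24 0 0 0" --pt "0 0.24 0 0 0" --pt "0 0.24 0 0 0" --pt "0 0.24 0 0 0" --pt "0 0.24 0 0 0"

```text
t: 9.35
eef_pos: [0.4911, 0.0552, 0.1048]
tool_rot: [-0.0, 0.065, 0.998, 0.0]
contact_force: [0.2, -0.7, -2.7]
gripper_width: 0.248
grasp_force: 68.8
```

```bash
python3 -c "
from h import *
import cv2
o=monitor.get_obs();print(tob(o['eef_pos']),o['eef_pos'],np.degrees(yaw()))
s=eyes.read_camera('scene');cv2.imwrite('pics/sw.png',cv2.resize(s[130:330,290:430],None,fx=3,fy=3,interpolation=cv2.INTER_CUBIC))"
```

```text
[-0.0266954   0.05422558] [0.49111085 0.05524612 0.10478469] 172.5030123704851
```

View pics/sw.png

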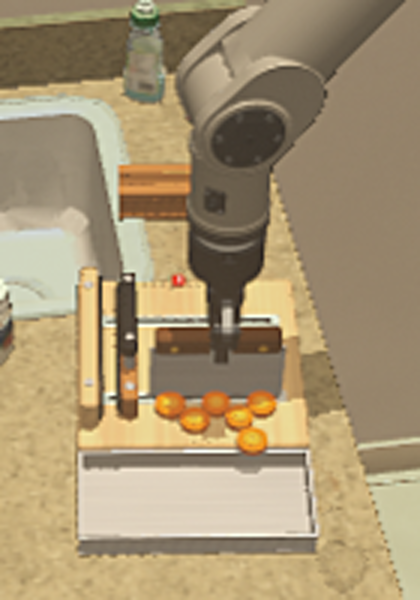

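All six slices are ahead of the blade, in crop columns 155–275 and rows 392–450, so I'll finish the sweep.

>>> creep_tool --pt "0 0.2 0 0 0" --pt "0 0.2 0 0 0" --pt "0 0.2 0 0 0" --pt "0 0.2 0 0 0" --pt "0 0.2 0 0 0" --pt "0 0.2 0 0 0" --pt "0 0.2 0 0 0" --pt "0 0.12 0 0 0" --pt "0 0.04 0 0 0" --pt "0 0 0 0 0" --pt "0 0 0 0 0" --pt "0 -0.2 -0.2 0 0" --pt "0 -0.4 -0.4 0 0" --pt "0 -0.6 -0.4 0 0" --pt "0 -0.6 0 0 0" --pt "0 -0.6 0 0 0" --pt "0 -0.6 0 0 0"

```text
t: 11.1
eef_pos: [0.4811, -0.0194, 0.1558]
tool_rot: [0.001, 0.066, 0.998, 0.0]
contact_force: [0.3, 0.2, -2.8]
gripper_width: 0.244
grasp_force: 69.0
```

```bash
python3 -c "
from h import *
import cv2
o=monitor.get_obs();print(tob(o['eef_pos']),o['eef_pos'],np.degrees(yaw()))
s=eyes.read_camera('scene');cv2.imwrite('pics/sw2.png',cv2.resize(s[130:330,290:430],None,fx=3,fy=3,interpolation=cv2.INTER_CUBIC))"
```

```text
[-0.02688331 -0.02113226] [ 0.48108836 -0.01944249  0.15576332] 172.42895794425718
```

View pics/sw2.png

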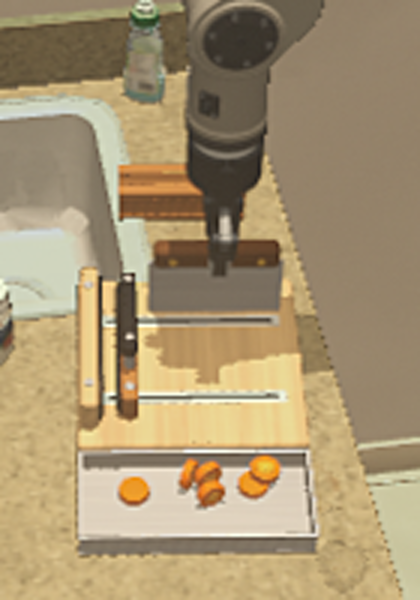

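All six slices lie in the tray, around crop (133,490), (188,473), (207,472), (210,492), (252,485) and (264,468), and the bed is empty. Next I'll carry the scraper back to above the stand.

To row units: -0.025 m is -0.5, -0.02 m is -0.4.

>>> creep_tool --pt "-0.042 -0.5 0 0 0" --pt "-0.042 -0.5 0 0 0" --pt "-0.042 -0.5 0 0 0" --pt "-0.042 -0.5 0 0 0" --pt "-0.042 -0.5 0 0 0" --pt "-0.042 -0.5 0 0 0" --pt "-0.042 -0.5 0 0 0" --pt "-0.042 -0.5 0 0 0" --pt "-0.042 -0.5 0 0 0" --pt "-0.042 -0.4 0 0 0" --pt "0 -0.234 0 0 0" --pt "0 0 0 0 0" --pt "0 0 0 0 0" --pt "0 0 0 0 0"

```text
t: 12.55
eef_pos: [0.4691, -0.273, 0.1547]
tool_rot: [-0.0, 0.065, 0.998, 0.0]
contact_force: [0.6, -0.0, -1.5]
gripper_width: 0.248
grasp_force: 69.0
```

```bash
python3 -c "
from h import *
o=monitor.get_obs();print(o['eef_pos'],np.degrees(yaw()),delta([.4688,-.277,.078]))
import cv2
s=eyes.read_camera('scene');cv2.imwrite('pics/ret.png',s)"
```

```text
[ 0.46908308 -0.27295101  0.15471583] 172.59698649078743 [-0.00024098 -0.00405171  0.07671583]
```

>>> creep_tool --pt "0 -0.08 0 0 0" --pt "0 0 0 0 0" --pt "0 0 0.3 0 0" --pt "0 0 0.3 0 0" --pt "0 0 0.2 0 0" --pt "0 0 0.12 0 0" --pt "0 0 0.1 0 0" --pt "0 0 0.08 0 0" --pt "0 0 0 0 0"

```text
t: 13.5
eef_pos: [0.4683, -0.2783, 0.0996]
tool_rot: [-0.0, 0.065, 0.998, 0.0]
contact_force: [-0.4, 0.1, -3.2]
gripper_width: 0.248
grasp_force: 69.0
```

```bash
python3 -c "
from h import *
o=monitor.get_obs();print(o['eef_pos'],np.degrees(yaw()),delta([.4688,-.277,.078]))"
```

```text
[ 0.46832233 -0.27832073  0.09956982] 172.5013224309305 [-0.00030123  0.00137177  0.02156982]
```

>>> creep_tool --pt "0 0.026 0 0 0" --pt "0 0 0.08 0 0" --pt "0 0 0.08 0 0" --pt "0 0 0.08 0 0" --pt "0 0 0.06 0 0" --pt "0 0 0.04 0 0" --pt "0 0 0.02 0 0" --pt "0 0 0 0 0"

```text
t: 14.3
eef_pos: [0.4685, -0.2771, 0.0816]
tool_rot: [-0.0, 0.065, 0.998, 0.0]
contact_force: [0.5, 0.5, -2.4]
gripper_width: 0.244
grasp_force: 69.0
```

Blade is inside the slot with no contact force. The last few millimetres go down until it seats.

To row units: 0.001 m is 0.02, 0.0008 m is 0.016.

>>> creep_tool --pt "0 0 0.02 0 0" --pt "0 0 0.02 0 0" --pt "0 0 0.02 0 0" --pt "0 0 0.016 0 0" --pt "0 0 0 0 0"

```text
t: 14.8
eef_pos: [0.4685, -0.277, 0.0779]
tool_rot: [-0.0, 0.065, 0.998, 0.0]
contact_force: [-0.1, 0.9, -2.3]
gripper_width: 0.246
grasp_force: 69.0
```

To row units: 0.0008 m is 0.016, 0.0005 m is 0.01.

>>> creep_tool --pt "0 0 0.016 0 0" --pt "0 0 0.016 0 0" --pt "0 0 0.01 0 0" --pt "0 0 0 0 0"

```text
t: 15.2
eef_pos: [0.4686, -0.2773, 0.0775]
tool_rot: [0.0, 0.066, 0.998, 0.0]
contact_force: [-4.9, 2.2, 16.5]
gripper_width: 0.244
grasp_force: 71.8
```

Seated at the same height as at pickup. I'll relieve the push, release and rise.

To row units: -0.03 m is -0.6, -0.02 m is -0.4.

>>> creep_tool --pt "0 0 -0.032 0 0" --pt "0 0 0 0 0.3" --pt "0 0 0 0 0.4" --pt "0 0 0 0 0.7" --pt "0 0 0 0 1" --pt "0 0 0 0 1" --pt "0 0 0 0 1" --pt "0 0 -0.2 0 1" --pt "0 0 -0.3 0 1" --pt "0 0 -0.4 0 1" --pt "0 0 -0.6 0 1" --pt "0 0 -0.6 0 1" --pt "0 0 -0.4 0 1" --pt "0 0 0 0 1"

```text
t: 16.6
eef_pos: [0.4702, -0.2782, 0.2061]
tool_rot: [0.003, 0.066, 0.998, -0.001]
contact_force: [0.7, 0.4, -0.2]
gripper_width: 0.997
grasp_force: 0.0
```

Run:
```python
from h import *
import cv2
np.set_printoptions(precision=4,suppress=True)
o=monitor.get_obs();print(o['eef_pos'],o['q'],np.degrees(yaw()))
cv2.imwrite('pics/s5.png',eyes.read_camera('scene'));cv2.imwrite('pics/t5.png',eyes.read_camera('top'))
h=np.r_[tow([.0624,-.0]),.17]; print(h,delta(h))
```

```text
[ 0.4702 -0.2782  0.2061] [ 0.0081  0.3123  0.5074  1.9231 -0.1866  0.9456  2.0435] 172.484587851745
[ 0.5724 -0.0101  0.17  ] [-0.0681  0.2781  0.0329]
```

>>> creep_tool --pt "0 0 0 1.428 1" --pt "0 0 0 1.428 1" --pt "0 0 0 1.428 1" --pt "0 0 0 1.428 1" --pt "0 0 0 1.428 1" --pt "0 0 0 1.428 1" --pt "0 0 0 1.428 1" --pt "0 0 0 1.428 1" --pt "0 0 0 1.428 1" --pt "0 0 0 1.428 1" --pt "0 0 0 1.428 1" --pt "0 0 0 0 1"

```text
t: 17.9
eef_pos: [0.4679, -0.2765, 0.2012]
tool_rot: [-0.001, 0.752, 0.659, -0.001]
contact_force: [0.7, -0.8, -0.4]
gripper_width: 1.002
grasp_force: 0.0
```

Run:
```python
from h import *
np.set_printoptions(precision=4,suppress=True)
o=monitor.get_obs();print(o['q'],np.degrees(yaw()),delta(np.r_[tow([.063,-.0]),.17]))
import cv2
a=cv2.imread('pics/s5.png')[130:330,290:430];b=cv2.imread('pics/t5.png')[195:315,370:520]
im=np.zeros((600,800,3),np.uint8);im[:,:420]=cv2.resize(a,None,fx=3,fy=3,interpolation=2);im[:300,425:800]=cv2.resize(b,None,fx=2.5,fy=2.5,interpolation=2)
cv2.imwrite('pics/s5c.png',im)
```

```text
[-0.2603  0.3968  0.8718  1.9427 -0.365   0.9702  0.6529] 82.43819726764356 [0.2778 0.0692 0.0312]
```

View pics/s5c.png

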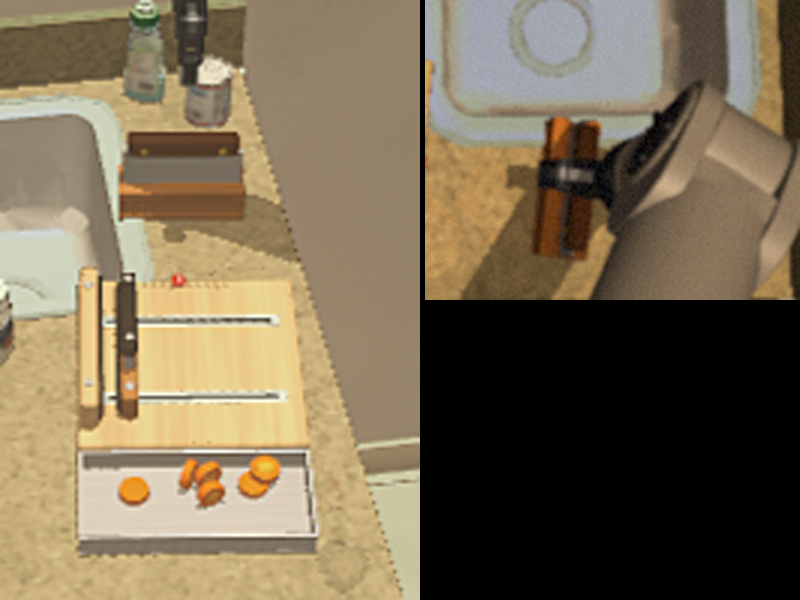

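The scraper stands upright in its slot, with its grip at crop (183,145), and the tray still holds six slices. Now the arm goes to above the jaw handle.

To row units: 0.0198 m is 0.396, 0.005 m is 0.1.

>>> creep_tool --pt "0.396 0.1 0.04 0 1" --pt "0.396 0.1 0.04 0 1" --pt "0.396 0.1 0.04 0 1" --pt "0.396 0.1 0.04 0 1" --pt "0.396 0.1 0.04 0 1" --pt "0.396 0.1 0.04 0 1" --pt "0.396 0.1 0.04 0 1" --pt "0.396 0.1 0.04 0 1" --pt "0.396 0.1 0.04 0 1" --pt "0.396 0.1 0.04 0 1" --pt "0.396 0.1 0.04 0 1" --pt "0.396 0.1 0.04 0 1" --pt "0.396 0.1 0.04 0 1" --pt "0.396 0.1 0.04 0 1" --pt "0 0 0 0 1" --pt "0 0 0 0 1"

```text
t: 19.5
eef_pos: [0.5742, -0.011, 0.1743]
tool_rot: [0.0, 0.751, 0.66, -0.0]
contact_force: [0.5, -1.0, 0.1]
gripper_width: 1.006
grasp_force: 0.0
```

Run:
```python
from h import *
np.set_printoptions(precision=4,suppress=True)
o=monitor.get_obs();print(o['q'],np.degrees(yaw()),tob(o['eef_pos']),delta(np.r_[tow([.063,-.0]),.087]))
```

```text
[-0.6948  0.4798  0.808   1.8965 -0.4235  0.9449  0.1823] 82.58540791664453 [ 0.0643 -0.0007] [ 0.0007 -0.0013  0.0873]
```

Good position; descend and close on the handle.

To row units: 0.02 m is 0.4, 0.015 m is 0.3.

>>> creep_tool --pt "0 0 0.4 0 1" --pt "0 0 0.4 0 1" --pt "0 0 0.4 0 1" --pt "0 0 0.3 0 1" --pt "0 0 0.16 0 1" --pt "0 0 0.08 0 1" --pt "0 0 0 0 0.6" --pt "0 0 0 0 0.4" --pt "0 0 0 0 0.3" --pt "0 0 0 0 0" --pt "0 0 0 0 0" --pt "0 0 0 0 0" --pt "0 0 0 0 0" --pt "0 0 0 0 0" --squeeze 90

```text
t: 20.9
eef_pos: [0.575, -0.0114, 0.0882]
tool_rot: [0.001, 0.752, 0.659, 0.001]
contact_force: [1.1, -0.1, 6.3]
gripper_width: 0.195
grasp_force: 90.1
```

Run:
```python
from h import *
np.set_printoptions(precision=4,suppress=True)
o=monitor.get_obs();print(o['q'],np.degrees(yaw()),tob(o['eef_pos']),o['contact_force'])
```

```text
[-0.6121  0.5935  0.7071  1.9528 -0.538   0.7889  0.2706] 82.49495969092474 [ 0.0652 -0.0009] [ 1.1334 -0.1245  6.3339]
```

>>> creep_tool --pt "0 -0.06 0 0 0" --pt "0 -0.12 0 0 0" --pt "0 -0.16 0 0 0" --pt "0 -0.16 0 0 0" --pt "0 -0.16 0 0 0" --pt "0 -0.16 0 0 0" --pt "0 -0.12 0 0 0" --pt "0 -0.06 0 0 0" --pt "0 0 0 0 0" --pt "0 0 0 0 0"

```text
t: 21.9
eef_pos: [0.5268, -0.0048, 0.0882]
tool_rot: [0.002, 0.752, 0.659, 0.002]
contact_force: [7.4, -0.8, -0.4]
gripper_width: 0.191
grasp_force: 89.2
```

Create look.py:
```python
from h import *
import cv2,sys
np.set_printoptions(precision=4,suppress=True)
o=monitor.get_obs();print(tob(o['eef_pos']),o['eef_pos'],o['contact_force'],o['grasp_force'])
N=8
for n,(x0,y0,x1,y1) in(("top",(340,225,385,290)),("scene",(325,205,385,240))):
    im=np.mean([eyes.read_camera(n).astype(float) for _ in range(N)],0); cv2.imwrite(f"pics/avg_{n}_{sys.argv[1]}.png",im)
    r=im[...,2]-np.maximum(im[...,1],im[...,0]*1.3); r=r[y0:y1,x0:x1]; m=(r>28).astype(np.uint8)
    k,l,st,c=cv2.connectedComponentsWithStats(m)
    for i in range(1,k):
        if st[i,4]<2: continue
        w=r*(cv2.dilate((l==i).astype(np.uint8),np.ones((3,3)))>0)*(r>10); v,u=np.mgrid[y0:y1,x0:x1]; p=(u*w).sum()/w.sum(),(v*w).sum()/w.sum()
        print(n,st[i],np.array(p),"board@.038,.042:",tob(onz(n,*p,.038)),tob(onz(n,*p,.042)))
```

```bash
python3 look.py a
```

Run:
```python
import cv2,numpy as np
a=cv2.imread("pics/avg_top_a.png")[215:295,330:390];b=cv2.imread("pics/avg_scene_a.png")[200:260,310:390]
im=np.zeros((600,800,3),np.uint8);im[:560,:420]=cv2.resize(a,None,fx=7,fy=7,interpolation=2);im[:285,420:]=cv2.resize(b,(380,285),interpolation=2)
cv2.imwrite("pics/ac.png",im)
```

```text
[ 0.0165 -0.0007] [ 0.5268 -0.0048  0.0882] [ 7.3621 -0.8401 -0.415 ] 89.21663045883179
top [   5    0   40   65 1672] [364.9442 261.3492] board@.038,.042: [-0.0001 -0.1102] [-0.0004 -0.1099]
top [ 0 38  2  5  8] [340.3461 264.2821] board@.038,.042: [-0.0159 -0.0454] [-0.0161 -0.0454]
scene [37  0  4  3  6] [363.5338 206.0638] board@.038,.042: [-0.0447 -0.1944] [-0.0443 -0.1902]
scene [38  4  7  5 16] [366.4366 210.7981] board@.038,.042: [-0.0533 -0.171 ] [-0.0529 -0.1669]
scene [33 13  4  4  4] [359.4298 219.661 ] board@.038,.042: [-0.0273 -0.1289] [-0.0269 -0.1249]
scene [46 14  5  2  6] [372.9027 219.6434] board@.038,.042: [-0.0724 -0.1283] [-0.0719 -0.1243]
scene [42 16 18 14 79] [372.4929 226.0833] board@.038,.042: [-0.069  -0.0982] [-0.0686 -0.0943]
scene [ 0 19  6 11 64] [327.7645 228.6418] board@.038,.042: [ 0.0796 -0.0888] [ 0.0796 -0.085 ]
scene [25 19  3  3  5] [350.8874 224.7638] board@.038,.042: [ 0.0024 -0.1055] [ 0.0027 -0.1016]
scene [31 18  2  1  2] [356.6705 222.8719] board@.038,.042: [-0.0173 -0.114 ] [-0.0169 -0.11  ]
scene [34 22  7  8 34] [362.2348 231.1671] board@.038,.042: [-0.0337 -0.0754] [-0.0333 -0.0715]
scene [ 8 26  9  4 19] [337.7799 232.841 ] board@.038,.042: [ 0.047  -0.0691] [ 0.0471 -0.0653]
scene [31 26  2  3  5] [356.4582 232.1952] board@.038,.042: [-0.0145 -0.071 ] [-0.0142 -0.0672]
scene [ 0 34  5  1  5] [327.3676 239.    ] board@.038,.042: [ 0.0816 -0.042 ] [ 0.0817 -0.0383]
scene [ 7 34 11  1 11] [337.0866 238.9736] board@.038,.042: [ 0.05   -0.0416] [ 0.0501 -0.0379]
scene [28 34 21  1 21] [362.7134 238.9818] board@.038,.042: [-0.0333 -0.0402] [-0.033  -0.0364][ WARN:0@4.705] global loadsave.cpp:1063 imwrite_ Unsupported depth image for selected encoder is fallbacked to CV_8U.
```

View pics/ac.png

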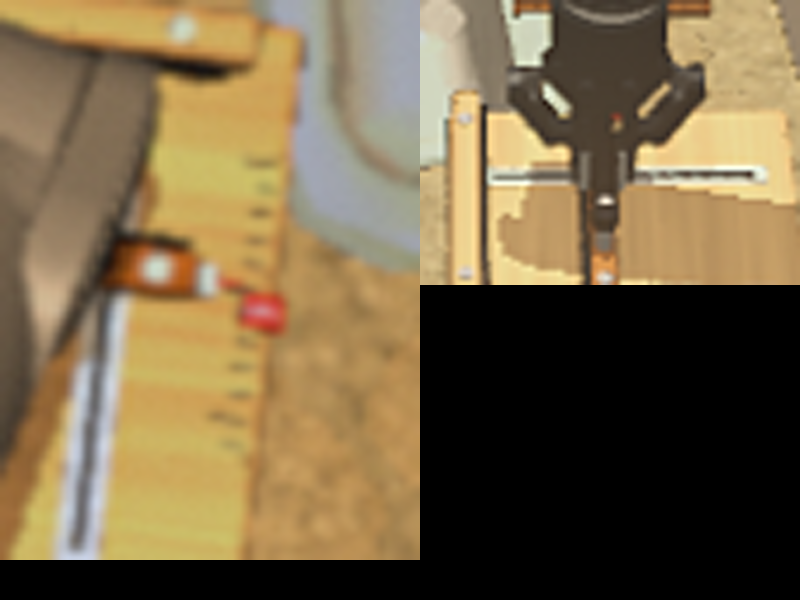

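The top crop shows the pointer tip at about (242,288) and the clip centred at about (263,313), so 7–9 mm remain. I'll measure it more finely.

Create look.py:
```python
from h import *
import cv2,sys
np.set_printoptions(precision=4,suppress=True)
if len(sys.argv)>2: im=cv2.imread(sys.argv[2]).astype(float)
else:
    o=monitor.get_obs();print(tob(o['eef_pos']),o['contact_force'],o['grasp_force'])
    im=np.mean([eyes.read_camera("top").astype(float) for _ in range(8)],0); cv2.imwrite(f"pics/avg_top_{sys.argv[1]}.png",im.astype(np.uint8))
hue=im[...,2]-1.7*im[...,1]
y0,y1,x0,x1=232,270,357,374
print(hue[y0:y1,x0:x1].round().astype(int)[int(sys.argv[3]) if len(sys.argv)>3 else 20:,:])
v,u=np.mgrid[0:480,0:640]
def cen(m):
    w=np.clip(hue,0,None)*m; return (u*w).sum()/w.sum(),(v*w).sum()/w.sum()
box=lambda a,b,c,d:(u>=a)&(u<=b)&(v>=c)&(v<=d)
c=cen(box(364,371,256,263)&(hue>10)); print("clip",c,tob(onz("top",*c,.0385)))
```

```bash
python3 look.py a pics/avg_top_a.png 18
```

Run:
```python
from h import *
T7=lambda a,b:((a+.5)/7-.5+330,(b+.5)/7-.5+215)
for p,z in(((220,281),.042),((243,288),.042),((263,313),.039),((208,279),.042)): print(T7(*p),tob(onz("top",*T7(*p),z)))
```

```text
[[ -45  -73  -81  -81  -79  -77  -80  -76  -74  -70  -70  -59  -40  -44
   -60  -64  -60]
 [  -8  -48  -73  -78  -76  -76  -79  -76  -75  -77  -78  -68  -48  -48
   -59  -63  -61]
 [  13  -39  -87  -87  -74  -70  -69  -65  -58  -62  -72  -64  -50  -48
   -61  -62  -64]
 [   3  -76 -142 -124  -75  -62  -61  -60  -55  -54  -55  -48  -42  -54
   -64  -64  -62]
 [  -5  -90 -153 -124  -45  -31  -38  -47  -60  -60  -55  -43  -45  -61
   -63  -65  -63]
 [  -8  -96 -152 -116  -18   25   18  -14  -51  -60  -54  -42  -44  -63
   -67  -66  -64]
 [ -12  -88 -136 -120  -65  -30  -23  -15  -11  -19  -23  -17  -24  -47
   -62  -66  -63]
 [ -27  -54  -76  -76  -71  -70  -65  -16   57   78   67   64   55   -3
   -57  -68  -65]
 [ -55  -55  -55  -58  -56  -58  -53   -9   50   55   44   64   83   34
   -48  -66  -64]
 [ -68  -67  -62  -58  -56  -58  -49   -6   17   -4  -21   12   53   29
   -47  -65  -59]
 [ -83  -79  -80  -76  -74  -72  -47   20   69   63   58   58   53   30
   -46  -60  -57]
 [ -80  -80  -80  -81  -82  -81  -62   -6   31   54   80   91   75   26
   -44  -59  -54]
 [ -65  -67  -70  -7
[... 338 characters left out ...]
]
 [ -91  -92  -94  -97  -94  -91  -87  -88  -90  -80  -56  -48  -60  -64
   -73  -70  -66]
 [ -90  -91  -92  -91  -91  -80  -70  -75  -79  -73  -49  -43  -54  -63
   -66  -66  -64]
 [ -99  -99  -96  -93  -91  -89  -87  -86  -87  -77  -47  -40  -51  -59
   -65  -65  -62]
 [-105 -104 -104 -101 -103 -102 -100 -101  -97  -82  -50  -38  -48  -52
   -62  -66  -63]]
clip (np.float64(367.3950316288876), np.float64(259.1536636794939)) [ 0.0065 -0.116 ]
(361.0, 254.71428571428572) [ 0.01608454 -0.09743871]
(364.2857142857143, 255.71428571428572) [ 0.01446494 -0.10648538]
(367.14285714285717, 259.2857142857143) [ 0.00602021 -0.11535585]
(359.2857142857143, 254.42857142857144) [ 0.01629902 -0.09278723]
```

Units first: shifts go in shares of 50 mm and turns go in units of 0.1 rad. So -0.003 m is -0.06, -0.002 m is -0.04.

>>> creep_tool --pt "0 -0.04 0 0 0" --pt "0 -0.06 0 0 0" --pt "0 -0.04 0 0 0" --pt "0 -0.02 0 0 0" --pt "0 0 0 0 0" --pt "0 0 0 0 0"

```text
t: 23.3
eef_pos: [0.5192, -0.0038, 0.0882]
tool_rot: [0.002, 0.752, 0.659, 0.002]
contact_force: [8.0, -0.6, -0.9]
gripper_width: 0.195
grasp_force: 89.2
```

```bash
python3 look.py b
```

```text
[ 0.0089 -0.0006] [ 8.0428 -0.5898 -0.8845] 89.1535484790802
[[ -61  -66  -66  -67  -70  -70  -69  -63  -58  -63  -71  -66  -48  -50
   -59  -63  -65]
 [ -45  -58  -63  -62  -63  -62  -62  -61  -56  -57  -56  -53  -45  -53
   -62  -63  -63]
 [  -8  -41  -63  -64  -62  -62  -61  -62  -62  -60  -53  -41  -44  -59
   -65  -64  -62]
 [   7  -45  -86  -84  -66  -56  -56  -56  -58  -59  -52  -43  -46  -62
   -67  -64  -60]
 [  -5  -88 -140 -119  -64  -44  -46  -34  -13  -20  -22  -20  -23  -49
   -65  -66  -63]
 [ -23 -107 -140  -88  -18  -14  -39  -10   61   75   69   63   53   -1
   -56  -66  -63]
 [ -48 -123 -128  -58   11   15   -1   11   55   57   45   65   85   33
   -48  -68  -63]
 [ -47 -109 -120  -82  -48  -39  -26   -2   15   -4  -21   11   53   31
   -48  -65  -59]
 [ -47  -63  -74  -78  -75  -74  -47   22   68   64   58   56   56   29
   -45  -60  -53]
 [ -74  -72  -75  -78  -82  -81  -63   -6   31   53   78   90   76   24
   -44  -57  -54]
 [ -66  -69  -70  -73  -80  -79  -75  -64  -57  -39  -11   22   24   -8
   -50  -56  -54]
 [ -68  -65  -63  -64  -70  -68  -68  -63  -68  -67  -54  -38  -46  -52
   -59  -59  -59]
 [ -84  -81  -78  -76  -76  -76  -70  -66  -63  -59  -48  -44  -57  -62
   -64  -63  -61]
 [ -95  -92  -91  -90  -89  -88  -84  -83  -80  -69  -54  -46  -59  -65
   -70  -68  -66]
 [ -92  -92  -93  -93  -96  -91  -85  -90  -90  -80  -58  -48  -60  -64
   -69  -69  -67]
 [ -90  -92  -90  -90  -91  -84  -68  -74  -81  -75  -49  -44  -56  -62
   -68  -64  -65]
 [ -99  -96  -98  -94  -92  -89  -86  -87  -88  -75  -46  -39  -49  -55
   -65  -66  -64]
 [-105 -106 -103 -103 -103 -103 -103 -100  -97  -83  -51  -39  -47  -56
   -65  -66  -62]]
clip (np.float64(367.35982796679883), np.float64(259.13146040874176)) [ 0.0065 -0.1159]
```

Run:
```python
from h import *
for c,r in((361,257.8),(362,257.65),(363,258.13)): print("ptr",tob(onz("top",c,r,.042)))
for c,r in((365,258.9),(366.5,258.93),(368,259.13)): print("line",tob(onz("top",c,r,.039)))
```

```text
ptr [ 0.00784151 -0.09836828]
ptr [ 0.00856263 -0.10098397]
ptr [ 0.00760197 -0.10378847]
line [ 0.00636294 -0.10953044]
line [ 0.00676476 -0.11353685]
line [ 0.00671195 -0.1175931 ]
```

>>> creep_tool --pt "0 -0.016 0 0 0" --pt "0 -0.012 0 0 0" --pt "0 0 0 0 0" --pt "0 0 0 0 0" --pt "0 0 0 0 0"

```text
t: 24.2
eef_pos: [0.5179, -0.0036, 0.0882]
tool_rot: [0.002, 0.752, 0.659, 0.002]
contact_force: [9.7, -0.4, -1.8]
gripper_width: 0.197
grasp_force: 89.1
```

```bash
python3 look.py c | head -20
```

```text
[ 0.0076 -0.0007] [ 9.6759 -0.3846 -1.8224] 89.13661479949951
[[ -65  -66  -65  -64  -68  -70  -70  -65  -61  -64  -70  -67  -51  -51
   -59  -63  -61]
 [ -60  -63  -65  -64  -62  -62  -61  -58  -56  -56  -57  -50  -45  -53
   -63  -64  -65]
 [ -26  -50  -64  -64  -62  -61  -62  -61  -60  -61  -54  -43  -44  -59
   -63  -63  -64]
 [   4  -47  -82  -79  -66  -57  -55  -56  -59  -60  -54  -43  -46  -62
   -66  -63  -63]
 [  -2  -76 -123 -112  -76  -54  -47  -34  -13  -18  -25  -18  -26  -48
   -66  -67  -63]
 [ -24 -106 -139 -106  -56  -46  -49  -11   61   78   67   66   54   -1
   -57  -66  -64]
 [ -48 -124 -136  -73    4   28    9    5   49   58   46   67   86   34
   -51  -67  -63]
 [ -58 -127 -131  -76  -20    8   12    8   15   -4  -20   12   52   33
   -46  -64  -59]
 [ -69 -114 -115  -96  -74  -63  -39   24   68   62   56   59   57   29
   -45  -62  -58]
 [ -74  -85  -85  -83  -85  -83  -64   -7   29   52   82   88   75   24
```

>>> creep_tool --pt "0 0 0 0 0" --pt "0 0 0 0 0" --pt "0 0 0 0 0" --pt "0 0 0 0 0" --pt "0 0 0 0 0"

```text
t: 25.1
eef_pos: [0.5179, -0.0036, 0.0882]
tool_rot: [0.002, 0.752, 0.659, 0.002]
contact_force: [8.1, -0.6, -1.6]
gripper_width: 0.193
grasp_force: 89.1
```

```bash
python3 -c "
from h import *
o=monitor.get_obs();print(tob(o['eef_pos']),abs(o['joint_vel']).max());print(bot.hand_in())"
```

```text
[ 0.00755604 -0.00063752] 0.0016140298765190916
the job is handed in; nothing more can be done
None
```

The job is handed in at 25 s: all six slices are in the tray, the scraper is upright in its slot, and the arm is holding the jaw still with its pointer level with the clip line, to within what the camera can resolve (about 0.5 mm).

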